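Find the tin with the chilling ball and hold it out

ROBOT

A 6-joint arm with a two-finger parallel gripper is mounted at the origin on the work surface. World frame = base frame: x ahead of the robot, y to its left, z up, the work surface at z = 0. Lengths are in mm, angles in rad, forces in N, time in s.
With the tool pointing down it reaches from about 400 to 825 mm from the base axis. Payload 7 kg.
Tool frame: the origin (TCP) lies between the finger pads; the fingertips stand 17 mm ahead of it and the grasp point (between the pads) lies 2 mm behind it; z points along the fingers, y is the line along which they close (so a half turn about z gives the same grasp; the last joint's range is limited). The gripper opens to 88 mm and grips with 3 to 60 N. Pads are 19 mm wide; open, the fingers measure 130 mm over their backs; the gripper's body (78 mm by 193 mm) begins 47 mm behind the grasp point.
Start: joints at [1.498, 0.359, 0.012, 0, -1.224, -0.288], TCP at [238.298, 631.514, 243.561] pointing down, gripper open.
Joint ranges: [-3.07, 3.07], [-1.43, 2.12], [-1.02, 1.25], [-3.03, 1.67], [-3.05, -0], [-3.03, 3.03]. Speed limits (rad/s): [2.39, 2.39, 3.01, 3.14, 3.14, 3.14].

INTERFACE

Orientations are given as [roll, pitch, yaw] about the fixed x, y, z axes, in that order (R = Rz(yaw) Ry(pitch) Rx(roll)).
In Python, from cell import r gives the robot as it stands.
- The arm moves only by the tool jog_arm, never from a script. Its argument "plan" is a list of rows, each an object of numbers: "tx", "ty", "tz": the shift along the tool's x, y, z in m; "yaw": the turn about the tool's z in rad. A call has 1 to 8 rows; each row is the pose to reach, as a shift and turn from the pose commanded when the call began, along the tool's axes at that moment; what a row does not reach only later rows make up. A row lasts 1/8 s, in which the tool goes at most 62.5 mm and 10.7 degrees, less where a joint would pass 70% of its speed; a pose out of reach is approached as far as the arm can. A call with a gripper value outside its range is refused whole. "gripper" is the closure, from -1 (fully open) to 1 (shut), set as the call begins (left out, the last holds). The fingers move at their own pace and stop on an object; the grip force is fixed at half the most. Time passes only in rows, so rows that repeat a pose let the fingers close. It gives the time, the measured TCP pose, the force, the opening and the grip force at its end, in the units of the state.
- r.sense(): the state, without advancing time (a new reading comes with each control period).
- r.get_image(name): name is "scene" or "top" or "wrist"; returns a dict with "image" (480x640x3 uint8, blue, green, red), "depth" (480x640 float32, mm along the optical axis (not along the pixel's ray), 0 where there is no reading), "K" (3x3 intrinsics, pixels), "cam_to_world" (4x4, takes a point from camera to world coordinates). Camera axes: x right, y up, looking along -z (the intrinsics and any distortion apply to the point x, -y, -z); pixel columns grow to the right and rows downward; lengths in mm; the calibration is good to about 2 mm. A picture is of the moment at which its call begins.
- r.sign_off(): hands the job in; it is judged then, once.
The state is a dict: "time": time; "joint_positions": joint angles; "qd": joint speeds; "joint_torque": joint torques, N m; "position": TCP position; "tcp_rot": TCP orientation; "wrist_force": force on the tool from outside, world axes, zero at the start; "wrist_torque": the same for the moment, N m; "opening": finger opening in mm; "gripper_force": force on a finger pad.
Only numpy, scipy, OpenCV 4.12 (cv2) and the standard library are available. Lean on these libraries where they do the work, as an engineer would, in place of code of your own. Each camera call takes 0.05 s, during which the arm holds its last target. There are 200 camera calls.

TASK

Exactly one of the three sealed tins on the coffee counter has a loose steel drink-chilling ball in it: pick up and briskly shake each tin in turn, from the robot's left to its right, to learn which one rattles, setting a tin that you are finished with back upright where it stood. Then hold the rattling tin out level over the middle of the wooden serving board, about 10 cm above it, and finish while still holding it there; the other two tins stay on the counter in their places and the crockery, spoon, jar and bottle are left alone.

Things in the scene. Friction and masses are not known exactly. Their poses are not given: they have to be found in the camera images.
- tin_left: sealed aluminium tin with a wooden lid that stays on, 130 long (its x) x 56 wide (its y) x 62 mm high (its z), upright; origin at the centre of its underside. Grip it across the 56 mm. The leftmost of three alike (largest y). Each tin alone weighs its own 150 to 450 g (lined walls), so weight does not tell which holds the ball.
- tin_middle: sealed aluminium tin with a wooden lid that stays on, 130 long (its x) x 56 wide (its y) x 62 mm high (its z), upright; origin at the centre of its underside. Grip it across the 56 mm. The middle of three alike. One of the three, any, holds a loose steel ball, 34 mm, 160 g, rolling freely; the others are empty.
- tin_right: sealed aluminium tin with a wooden lid that stays on, 130 long (its x) x 56 wide (its y) x 62 mm high (its z), upright; origin at the centre of its underside. Grip it across the 56 mm. The rightmost of three alike (smallest y). Inside, each is a plain box 120 x 46 x 52 mm: a ball rolls along its x from end to end and knocks.
- board: wooden serving board fixed flat on the counter beyond the tins, 160 (its x) x 260 (its y) x 15 mm high; origin at the centre of its underside, on the counter.
- espresso_cup: bystander: small white cup, 54 mm across, 55 mm high, standing between the left and middle tins; origin at the centre of its underside.
- teaspoon: bystander: steel teaspoon, 140 mm long, lying along its x between the middle and right tins; origin at its underside about mid-length.
- sugar_jar: bystander: glass sugar jar, 72 mm across, 110 mm high, left of the board; origin at the centre of its underside.
- mug: bystander: white mug, 80 mm across, 90 mm high, right of the board, handle towards its +y; origin at the centre of its underside.
- syrup: bystander: amber syrup bottle, 64 mm across, 190 mm high, behind the mug; origin at the centre of its underside.
- bowl: bystander: white bowl, 120 mm across, 50 mm high, left of the left tin; origin at the centre of its underside.
- saucer: bystander: white saucer, 130 mm across, 16 mm high, right of the right tin; origin at the centre of its underside.
Mind the look-alikes: they are no part of the job. What is shaped like the tin_left but purple is not meant.

How it is judged:
By the outcome, as a careful person would: the job done as asked, in the order asked, and still so for the second after the job is handed in, while the arm keeps its last pose, push and grip.
It also fails if it takes over 72 s, if anything falls off the work surface, if the arm or the gripper's body presses on something with over 40 N, if the wrist force passes 120 N, or if a joint passes its speed limit or range.

## Working session

There is one attempt and no reset: what is moved stays moved. The work goes in short steps, Python scripts to look and compute and a tool call to move; the robot and the scene stay as the last step left them, time stands still between calls to the robot, and variables do not carry over. Pictures are saved under pics/ and viewed, at most 10 in all, crops included, and the job is handed in when it is done.

Besides the shell and the picture viewer there is one more tool, called after "Request:" by a JSON object that holds its "api" and its "payload", one argument or row to a line. jog_arm: Moves the arm, as the interface text tells. Its arguments: {"type":"object","properties":{"plan":{"type":"array","items":{"type":"object","properties":{"tx":{"type":"number"},"ty":{"type":"number"},"tz":{"type":"number"},"yaw":{"type":"number"}}}},"gripper":{"type":"number"}},"required":["plan"]}

```bash
mkdir -p pics; python3 - <<'E'
from cell import r
import cv2,numpy as np
for n in ("top","scene"):
    d=r.get_image(n); cv2.imwrite(f"pics/{n}0.png",d["image"]); np.savez(f"{n}0.npz",**{k:d[k] for k in("image","depth","K","cam_to_world")}); print(n,d["K"].tolist(),np.round(d["cam_to_world"],3).tolist(),[k for k in d])
s=r.sense();print({k:np.round(v,3).tolist() for k,v in s.items()})
E
```

```text
top [[443.7621708431389, 0.0, 317.4611899227279], [0.0, 443.7621708431389, 234.35955398217757], [0.0, 0.0, 1.0]] [[0.004, 0.99, -0.141, 314.556], [-1.0, 0.003, -0.01, -2.834], [-0.009, 0.141, 0.99, 1402.695], [0.0, 0.0, 0.0, 1.0]] ['image', 'depth', 'K', 'cam_to_world']
scene [[439.5006966036892, 0.0, 318.7568461618151], [0.0, 439.5006966036892, 246.80945965948112], [0.0, 0.0, 1.0]] [[-0.886, -0.364, 0.287, 827.044], [0.463, -0.693, 0.553, 597.723], [-0.002, 0.623, 0.782, 886.12], [0.0, 0.0, 0.0, 1.0]] ['image', 'depth', 'K', 'cam_to_world']
{'time': 0.1, 'joint_positions': [1.498, 0.359, 0.011, -0.0, -1.224, -0.288], 'qd': [-0.001, -0.003, 0.003, 0.0, 0.002, 0.0], 'joint_torque': [-0.002, -58.416, 29.375, 7.016, 0.01, -0.0], 'position': [238.18, 631.17, 242.733], 'tcp_rot': [3.14, -0.0, -0.361], 'wrist_force': [0.12, 0.038, -0.013], 'wrist_torque': [0.007, 0.013, 0.015], 'gripper_force': 0.0, 'opening': 87.906}
```

View pics/top0.png

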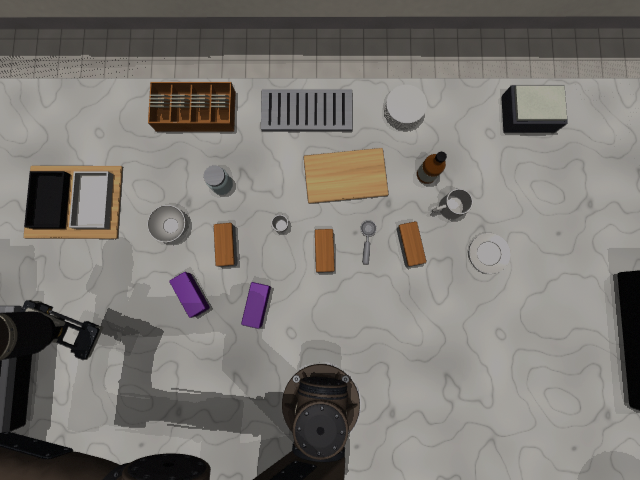

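View pics/scene0.png

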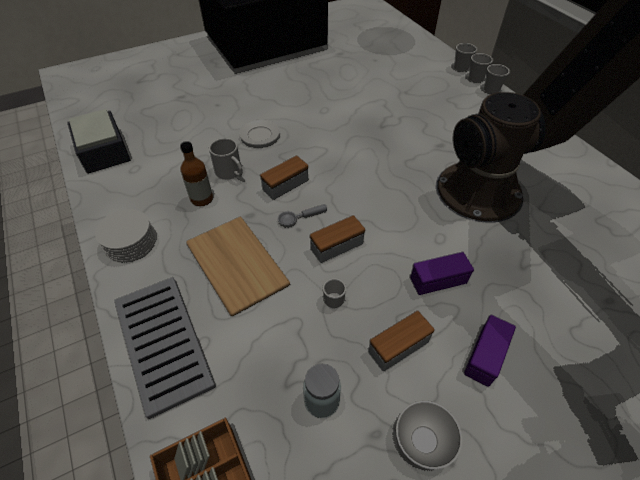

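The top view shows brown-lidded tins at about (224,245), (325,250) and (411,244), with the board at (346,175) and purple decoys at (188,295) and (257,305). In the scene view the same lids are at about (401,338), (338,236) and (285,175), with the board at (237,263).

```bash
cat > h.py <<'E'
import cv2,numpy as np
def ray(d,u,v):
    K=d["K"];T=d["cam_to_world"]
    c=np.array([(u-K[0,2])/K[0,0],-(v-K[1,2])/K[1,1],-1.]);return T[:3,3],T[:3,:3]@c
def onz(d,p,z):
    o,v=ray(d,*p);return o+v*(z-o[2])/v[2]
def tri(d1,p1,d2,p2):
    o1,v1=ray(d1,*p1);o2,v2=ray(d2,*p2)
    s=np.linalg.lstsq(np.c_[v1,-v2],o2-o1,rcond=None)[0]
    a,b=o1+s[0]*v1,o2+s[1]*v2;return (a+b)/2,np.linalg.norm(a-b)
def blob(img,seed,hmax=25,hmin=0,smin=60,vmin=30,half=60):
    h=cv2.cvtColor(img,cv2.COLOR_BGR2HSV)
    m=cv2.inRange(h,(hmin,smin,vmin),(hmax,255,255))
    n,l,st,c=cv2.connectedComponentsWithStats(m,connectivity=4)
    k=l[seed[1],seed[0]]; assert k>0,(seed,h[seed[1],seed[0]])
    cn=max(cv2.findContours((l==k).astype(np.uint8),cv2.RETR_EXTERNAL,cv2.CHAIN_APPROX_NONE)[0],key=cv2.contourArea)
    mm=cv2.moments((l==k).astype(np.uint8),True)
    return (mm["m10"]/mm["m00"],mm["m01"]/mm["m00"]),cn[:,0,:].astype(float)
def fit(d,cn,z):
    w=np.array([onz(d,p,z)[:2] for p in cn],np.float32)
    (c,s,a)=cv2.minAreaRect(w)
    if s[0]<s[1]: s=s[::-1];a+=90
    a=(a+90)%180-90
    return np.round(c,1),np.round(s,1),round(a,1)
E
python3 - <<'E'
from h import *
t=dict(np.load("top0.npz"));s=dict(np.load("scene0.npz"))
for n,a,b in (("L",(224,245),(401,335)),("M",(325,250),(338,233)),("R",(411,244),(285,172)),("board",(346,175),(237,263))):
    ca,na=blob(t["image"],a);cb,nb=blob(s["image"],b)
    p,e=tri(t,ca,s,cb);dep=t["depth"][a[1],a[0]];o,v=ray(t,*a)
    print(n,np.round(ca,1),np.round(cb,1),p.round(1),"gap",round(e,1),"depth pt",(o+v*dep).round(1),"top fit",fit(t,na,p[2]),"scene fit",fit(s,nb,p[2]))
E
```

```text
L [223.6 244.2] [401.4 335.9] [476.8 298.6  49.4] gap 1.6 depth pt [472.5 295.4  60.3] top fit (array([476.9, 299.3]), array([132.6,  59.4]), 4.9) scene fit (array([475.5, 297.1]), array([134.8,  59.5]), 5.1)
M [324.1 250.1] [336.7 232.8] [459.5 -10.8  51.1] gap 2.0 depth pt [457.7 -12.7  64.2] top fit (array([459.5, -11.2]), array([129.3,  57.9]), 0.3) scene fit (array([459.3, -12.2]), array([134.9,  62.3]), 1.9)
R [412.  243.3] [283.6 170.9] [ 481.2 -279.5   51.9] gap 2.1 depth pt [ 476.4 -272.7   67.3] top fit (array([ 480.8, -278.6]), array([131.7,  59.4]), 11.6) scene fit (array([ 481., -281.]), array([136.7,  64.4]), 11.7)
board [345.3 175.2] [237.  265.1] [710.  -78.3  -7. ] gap 3.2 depth pt [706.7 -80.4  11.6] top fit (array([712.2, -79.1]), array([262.9, 162.9]), -84.1) scene fit (array([707.3, -88.6]), array([270.6, 162.7]), -84.2)
```

```bash
cat >> h.py <<'E'
def delta(x,y,z,yaw):
    from cell import r
    s=r.sense();p=np.array(s["position"]);w=s["tcp_rot"][2]
    d=np.array([x,y,z])-p;c,k=np.cos(w),np.sin(w)
    dy=(w-yaw+np.pi/2)%np.pi-np.pi/2
    print("tx %.1f ty %.1f tz %.1f mm yaw %.4f"%(c*d[0]+k*d[1],k*d[0]-c*d[1],-d[2],dy),"from",p.round(1),"w %.3f"%w,"t %.2f"%s["time"])
E
python3 - <<'E'
from h import *
t=dict(np.load("top0.npz"));s=dict(np.load("scene0.npz"))
for n,a,b,z in (("L",(224,245),(401,335),62),("M",(325,250),(338,233),62),("R",(411,244),(285,172),62),("board",(346,175),(237,263),15)):
    print(n,fit(t,blob(t["image"],a)[1],z),fit(s,blob(s["image"],b)[1],z))
delta(470,297,230,0.087)
E
```

```text
L (array([475.4, 296.5]), array([131.4,  58.8]), 4.9) (array([480.8, 301.6]), array([132.7,  58.6]), 5.1)
M (array([458.4, -11.1]), array([128.3,  57.5]), 0.3) (array([464.1,  -4.2]), array([133.2,  61.5]), 1.9)
R (array([ 479.6, -276.6]), array([130.7,  58.9]), 11.6) (array([ 485.2, -270.4]), array([135.1,  63.6]), 11.7)
board (array([706. , -77.9]), array([258.8, 160.4]), -84.1) (array([710.3, -71.7]), array([263.9, 158.7]), -84.2)
tx 334.9 ty 230.8 tz 12.7 mm yaw -0.4479 from [238.2 631.2 242.7] w -0.361 t 0.10
```

Request:
{"api": "jog_arm", "payload": {
  "plan": [
    {"tx": 0.335, "ty": 0.231, "tz": 0.013, "yaw": -0.448},
    {"tx": 0.335, "ty": 0.231, "tz": 0.013, "yaw": -0.448},
    {"tx": 0.335, "ty": 0.231, "tz": 0.013, "yaw": -0.448},
    {"tx": 0.335, "ty": 0.231, "tz": 0.013, "yaw": -0.448},
    {"tx": 0.335, "ty": 0.231, "tz": 0.013, "yaw": -0.448},
    {"tx": 0.335, "ty": 0.231, "tz": 0.013, "yaw": -0.448},
    {"tx": 0.335, "ty": 0.231, "tz": 0.013, "yaw": -0.448},
    {"tx": 0.335, "ty": 0.231, "tz": 0.013, "yaw": -0.448}
  ],
  "gripper": -1
}}

```text
time: 1.1
position: [471.0, 294.9, 230.2]
tcp_rot: [3.141, 0.001, 0.084]
wrist_force: [-0.8, 0.0, -0.1]
opening: 87.6
gripper_force: 0.0
```

```bash
python3 - <<'E'
from h import *
from cell import r
d=r.get_image("wrist");cv2.imwrite("pics/w1.png",d["image"]);np.savez("w1.npz",**d)
print(d["K"].round(1).tolist(),d["cam_to_world"].round(3).tolist())
delta(475,297,31,0.087)
E
```

```text
[[358.3, 0.0, 324.9], [0.0, 358.3, 235.6], [0.0, 0.0, 1.0]] [[0.083, 0.953, 0.293, 549.511], [-0.997, 0.079, 0.026, 301.557], [0.001, -0.294, 0.956, 370.422], [0.0, 0.0, 0.0, 1.0]]
tx 4.5 ty -0.6 tz 199.3 mm yaw -0.0021 from [470.6 296.  230.3] w 0.085 t 1.15
```

View pics/w1.png

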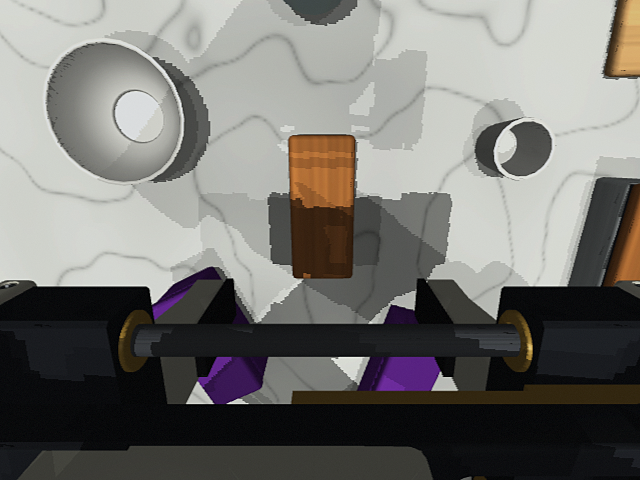

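The wrist view shows the left lid at about (322,206), with the bowl at (115,112) and the cup at (522,148). The jaws look roughly centred across the lid.

```bash
python3 - <<'E'
from h import *
t=dict(np.load("top0.npz"));s=dict(np.load("scene0.npz"));w=dict(np.load("w1.npz"))
ca,na=blob(w["image"],(322,180),vmin=15);print(ca,fit(w,na,62),na.min(0),na.max(0))
print(tri(w,ca,t,blob(t["image"],(224,245))[0]),tri(w,ca,s,blob(s["image"],(401,335))[0]))
o,v=ray(w,322,190);print(o+v*w["depth"][190,322])
o,v=ray(w,250,190);print(o+v*w["depth"][190,250])
E
```

```text
(321.71866081229416, 204.9621295279912) (array([477.7, 298. ]), array([128.8,  55.9]), 5.0) [288. 135.] [354. 278.]
(array([477.82468851, 299.46182746,  42.45549264]), np.float64(2.9044221462364126)) (array([479.99770738, 298.94882347,  53.24555622]), np.float64(2.2851096960370225))
[495.8795465  299.28994216  60.73922875]
[4.79127642e+02 3.73497428e+02 1.46613642e-02]
```

Request:
{"api": "jog_arm", "payload": {
  "plan": [
    {"tx": 0.0075, "ty": -0.0015, "tz": 0.04, "yaw": -0.002},
    {"tx": 0.0075, "ty": -0.0015, "tz": 0.09, "yaw": -0.002},
    {"tx": 0.0075, "ty": -0.0015, "tz": 0.13, "yaw": -0.002},
    {"tx": 0.0075, "ty": -0.0015, "tz": 0.16, "yaw": -0.002},
    {"tx": 0.0075, "ty": -0.0015, "tz": 0.185, "yaw": -0.002},
    {"tx": 0.0075, "ty": -0.0015, "tz": 0.198, "yaw": -0.002},
    {"tx": 0.0075, "ty": -0.0015, "tz": 0.198, "yaw": -0.002}
  ]
}}

```text
time: 2.02
position: [477.0, 299.5, 31.9]
tcp_rot: [3.14, 0.001, 0.09]
wrist_force: [0.2, 1.2, 0.5]
opening: 87.8
gripper_force: 0.0
```

Request:
{"api": "jog_arm", "payload": {
  "plan": [
    {"tx": 0},
    {"tx": 0},
    {"tx": 0},
    {"tx": 0},
    {"tx": 0}
  ],
  "gripper": 1
}}

```text
validation failed for argument at $.pl...
```

Request:
{"api": "jog_arm", "payload": {
  "plan": [
    {"tx": 0.0, "ty": 0.0, "tz": 0.0, "yaw": 0.0},
    {"tx": 0.0, "ty": 0.0, "tz": 0.0, "yaw": 0.0},
    {"tx": 0.0, "ty": 0.0, "tz": 0.0, "yaw": 0.0},
    {"tx": 0.0, "ty": 0.0, "tz": 0.0, "yaw": 0.0},
    {"tx": 0.0, "ty": 0.0, "tz": 0.0, "yaw": 0.0}
  ],
  "gripper": 1
}}

```text
time: 2.65
position: [477.7, 299.1, 33.1]
tcp_rot: [3.142, -0.0, 0.089]
wrist_force: [-0.7, -2.0, 5.8]
opening: 55.8
gripper_force: 30.0
```

Request:
{"api": "jog_arm", "payload": {
  "plan": [
    {"tx": 0.0, "ty": 0.0, "tz": -0.02, "yaw": 0.0},
    {"tx": 0.0, "ty": 0.0, "tz": -0.06, "yaw": 0.0},
    {"tx": 0.0, "ty": 0.0, "tz": -0.1, "yaw": 0.0},
    {"tx": 0.0, "ty": 0.0, "tz": -0.13, "yaw": 0.0},
    {"tx": 0.0, "ty": 0.0, "tz": -0.15, "yaw": 0.0},
    {"tx": 0.0, "ty": 0.0, "tz": -0.15, "yaw": 0.0},
    {"tx": 0.0, "ty": 0.0, "tz": -0.15, "yaw": 0.0}
  ]
}}

```text
time: 3.52
position: [476.6, 298.6, 180.9]
tcp_rot: [3.14, 0.002, 0.089]
wrist_force: [0.4, -1.0, -6.3]
opening: 55.7
gripper_force: 30.0
```

```bash
cat > watch.py <<'E'
from h import *
from cell import r
import sys
for i in range(int(sys.argv[1])):
    s=r.sense();a=s["tcp_rot"][2];c,k=np.cos(a),np.sin(a);f=s["wrist_force"];m=s["wrist_torque"]
    print("%.2f"%s["time"],"Fx %.2f Fy %.2f Fz %.2f | Mx %.3f My %.3f Mz %.3f"%(c*f[0]+k*f[1],k*f[0]-c*f[1],f[2],c*m[0]+k*m[1],k*m[0]-c*m[1],m[2]),np.round(s["position"],1),"open %.1f grip %.1f"%(s["opening"],s["gripper_force"]))
    r.get_image("wrist")
E
python3 watch.py 5
```

```text
3.52 Fx 0.32 Fy 1.07 Fz -6.31 | Mx -0.068 My -0.055 Mz -0.003 [476.6 298.6 180.9] open 55.7 grip 30.0
3.58 Fx -0.04 Fy -0.29 Fz -5.65 | Mx -0.061 My -0.020 Mz -0.021 [476.6 298.5 180.7] open 55.8 grip 30.0
3.62 Fx -0.11 Fy 0.34 Fz -5.12 | Mx -0.024 My 0.015 Mz 0.007 [476.8 298.6 180.8] open 56.0 grip 30.0
3.67 Fx -0.20 Fy 0.27 Fz -6.49 | Mx -0.042 My 0.009 Mz -0.012 [476.9 298.7 181. ] open 56.1 grip 30.0
3.73 Fx 0.37 Fy -0.53 Fz -5.91 | Mx -0.041 My 0.030 Mz -0.005 [477.1 298.9 181.3] open 55.7 grip 30.0
```

Request:
{"api": "jog_arm", "payload": {
  "plan": [
    {"tx": 0.025, "ty": 0.0, "tz": 0.0, "yaw": 0.0},
    {"tx": -0.025, "ty": 0.0, "tz": 0.0, "yaw": 0.0},
    {"tx": 0.025, "ty": 0.0, "tz": 0.0, "yaw": 0.0},
    {"tx": -0.025, "ty": 0.0, "tz": 0.0, "yaw": 0.0},
    {"tx": 0.025, "ty": 0.0, "tz": 0.0, "yaw": 0.0},
    {"tx": -0.025, "ty": 0.0, "tz": 0.0, "yaw": 0.0},
    {"tx": 0.025, "ty": 0.0, "tz": 0.0, "yaw": 0.0},
    {"tx": -0.025, "ty": 0.0, "tz": 0.0, "yaw": 0.0}
  ]
}}

```text
time: 4.78
position: [456.3, 297.8, 178.0]
tcp_rot: [3.136, 0.003, 0.086]
wrist_force: [-2.7, 0.4, -5.5]
opening: 55.8
gripper_force: 30.0
```

```bash
python3 watch.py 14
```

```text
4.78 Fx -2.66 Fy -0.67 Fz -5.51 | Mx 0.155 My -0.568 Mz -0.003 [456.3 297.8 178. ] open 55.8 grip 30.0
4.83 Fx -13.76 Fy 5.07 Fz -10.05 | Mx -1.154 My -3.248 Mz -0.040 [448.2 294.6 178.6] open 55.9 grip 30.0
4.88 Fx 1.23 Fy 0.27 Fz -5.28 | Mx -0.063 My 0.131 Mz 0.008 [449.5 295.2 180. ] open 55.8 grip 30.0
4.92 Fx -0.19 Fy -0.14 Fz -3.99 | Mx 0.041 My 0.139 Mz -0.033 [451.1 296.2 181.3] open 55.7 grip 30.0
4.97 Fx 0.41 Fy -0.68 Fz -6.08 | Mx 0.009 My 0.075 Mz 0.035 [452.1 296.9 182.1] open 56.0 grip 30.0
5.03 Fx 0.52 Fy -0.71 Fz -4.89 | Mx -0.036 My 0.028 Mz -0.007 [452.6 297.3 182.6] open 56.0 grip 30.0
5.08 Fx 0.25 Fy 0.05 Fz -6.52 | Mx -0.050 My 0.084 Mz -0.033 [452.9 297.4 182.8] open 56.0 grip 30.0
5.12 Fx 0.45 Fy 0.27 Fz -6.04 | Mx -0.042 My -0.027 Mz -0.061 [453.  297.4 182.9] open 56.2 grip 30.0
5.17 Fx 0.01 Fy -0.52 Fz -6.56 | Mx -0.070 My 0.013 Mz 0.003 [453.  297.3 182.9] open 56.0 grip 30.0
5.22 Fx 0.25 Fy -0.06 Fz -6.41 | Mx -0.069 My -0.015 Mz 0.036 [453.  297.2 182.8] open 56.0 grip 30.0
5.28 Fx -0.12 Fy -0.01 Fz -6.39 | Mx -0.021 My 0.052 Mz -0.052 [452.9 297.1 182.8] open 55.6 grip 30.0
5.33 Fx 0.20 Fy -0.27 Fz -6.46 | Mx -0.028 My 0.024 Mz -0.010 [452.9 297.1 182.7] open 56.0 grip 30.0
5.38 Fx 0.21 Fy -0.10 Fz -6.82 | Mx -0.026 My 0.070 Mz 0.028 [452.8 297.1 182.7] open 55.8 grip 30.0
5.42 Fx 0.80 Fy -0.32 Fz -5.68 | Mx -0.066 My -0.045 Mz -0.033 [452.8 297.1 182.6] open 56.0 grip 30.0
```

Request:
{"api": "jog_arm", "payload": {
  "plan": [
    {"tx": 0.05, "ty": 0.0, "tz": 0.0, "yaw": 0.0},
    {"tx": 0.0, "ty": 0.0, "tz": 0.0, "yaw": 0.0},
    {"tx": 0.05, "ty": 0.0, "tz": 0.0, "yaw": 0.0},
    {"tx": 0.0, "ty": 0.0, "tz": 0.0, "yaw": 0.0},
    {"tx": 0.05, "ty": 0.0, "tz": 0.0, "yaw": 0.0},
    {"tx": 0.0, "ty": 0.0, "tz": 0.0, "yaw": 0.0},
    {"tx": 0.05, "ty": 0.0, "tz": 0.0, "yaw": 0.0}
  ]
}}

```text
time: 6.35
position: [495.4, 298.2, 179.4]
tcp_rot: [3.136, 0.009, 0.093]
wrist_force: [1.6, 2.1, -4.1]
opening: 56.0
gripper_force: 30.0
```

```bash
python3 watch.py 14
```

```text
6.35 Fx 1.79 Fy -1.97 Fz -4.09 | Mx 0.518 My 0.418 Mz 0.058 [495.4 298.2 179.4] open 56.0 grip 30.0
6.40 Fx 14.65 Fy -4.87 Fz 0.92 | Mx 1.026 My 3.616 Mz 0.047 [505.6 301.8 181.5] open 56.4 grip 30.0
6.45 Fx -0.93 Fy -0.65 Fz -5.57 | Mx -0.042 My -0.040 Mz 0.016 [505.1 302.2 182.1] open 55.7 grip 30.0
6.50 Fx -0.13 Fy 0.22 Fz -5.39 | Mx -0.035 My -0.098 Mz 0.004 [504.  301.9 182.2] open 55.6 grip 30.0
6.55 Fx -0.49 Fy 0.33 Fz -5.48 | Mx -0.063 My -0.033 Mz -0.023 [503.1 301.6 182.1] open 55.9 grip 30.0
6.60 Fx -0.15 Fy 0.49 Fz -6.71 | Mx -0.087 My -0.040 Mz -0.035 [502.6 301.4 182.3] open 55.6 grip 30.0
6.65 Fx 0.08 Fy -0.47 Fz -6.32 | Mx -0.040 My -0.032 Mz -0.025 [502.3 301.4 182.4] open 55.9 grip 30.0
6.70 Fx -0.46 Fy -0.55 Fz -4.94 | Mx -0.061 My -0.001 Mz -0.017 [502.2 301.3 182.6] open 56.3 grip 30.0
6.75 Fx -0.14 Fy 0.17 Fz -5.89 | Mx -0.081 My -0.035 Mz 0.061 [502.1 301.4 182.7] open 55.8 grip 30.0
6.80 Fx 0.88 Fy 0.02 Fz -5.84 | Mx 0.012 My -0.032 Mz 0.058 [502.2 301.5 182.8] open 56.0 grip 30.0
6.85 Fx 0.20 Fy 0.05 Fz -5.24 | Mx -0.050 My -0.048 Mz 0.016 [502.2 301.5 182.8] open 55.9 grip 30.0
6.90 Fx 0.02 Fy 0.48 Fz -5.16 | Mx -0.073 My -0.051 Mz -0.014 [502.2 301.5 182.9] open 55.8 grip 30.0
6.95 Fx 0.07 Fy 0.73 Fz -6.70 | Mx -0.039 My -0.004 Mz 0.006 [502.2 301.5 182.8] open 56.1 grip 30.0
7.00 Fx -0.25 Fy 0.05 Fz -5.92 | Mx -0.075 My -0.067 Mz 0.014 [502.3 301.5 182.8] open 55.7 grip 30.0
```

Request:
{"api": "jog_arm", "payload": {
  "plan": [
    {"tx": -0.025, "ty": 0.0, "tz": 0.0, "yaw": 0.0},
    {"tx": -0.025, "ty": 0.0, "tz": 0.05, "yaw": 0.0},
    {"tx": -0.025, "ty": 0.0, "tz": 0.09, "yaw": 0.0},
    {"tx": -0.025, "ty": 0.0, "tz": 0.12, "yaw": 0.0},
    {"tx": -0.025, "ty": 0.0, "tz": 0.138, "yaw": 0.0},
    {"tx": -0.025, "ty": 0.0, "tz": 0.144, "yaw": 0.0},
    {"tx": -0.025, "ty": 0.0, "tz": 0.147, "yaw": 0.0},
    {"tx": -0.025, "ty": 0.0, "tz": 0.148, "yaw": 0.0}
  ]
}}

```text
time: 8.05
position: [477.9, 299.7, 35.3]
tcp_rot: [-3.141, -0.001, 0.089]
wrist_force: [0.3, 0.7, -5.6]
opening: 55.9
gripper_force: 30.0
```

```bash
python3 watch.py 4
```

```text
8.05 Fx 0.33 Fy -0.66 Fz -5.57 | Mx -0.017 My -0.082 Mz 0.011 [477.9 299.7  35.3] open 55.9 grip 30.0
8.10 Fx 0.33 Fy 0.06 Fz -5.84 | Mx -0.108 My -0.096 Mz 0.005 [477.9 299.7  35.2] open 55.6 grip 30.0
8.15 Fx -0.33 Fy 0.12 Fz -5.82 | Mx -0.073 My -0.052 Mz 0.050 [477.8 299.6  35.3] open 55.8 grip 30.0
8.20 Fx -1.26 Fy 0.24 Fz -5.75 | Mx -0.019 My -0.054 Mz -0.016 [477.8 299.6  35.3] open 56.0 grip 30.0
```

Still about 2 mm up and carrying the full weight; lower until it is seated.

Request:
{"api": "jog_arm", "payload": {
  "plan": [
    {"tx": 0.0, "ty": 0.0, "tz": 0.001, "yaw": 0.0},
    {"tx": 0.0, "ty": 0.0, "tz": 0.002, "yaw": 0.0},
    {"tx": 0.0, "ty": 0.0, "tz": 0.0025, "yaw": 0.0},
    {"tx": 0.0, "ty": 0.0, "tz": 0.0025, "yaw": 0.0}
  ]
}}

```text
time: 8.75
position: [477.6, 299.4, 33.1]
tcp_rot: [-3.141, -0.0, 0.089]
wrist_force: [-4.3, -0.9, 5.7]
opening: 55.6
gripper_force: 30.0
```

```bash
python3 watch.py 3
```

```text
8.75 Fx -4.39 Fy 0.47 Fz 5.69 | Mx -0.500 My -1.488 Mz -0.093 [477.6 299.4  33.1] open 55.6 grip 30.0
8.80 Fx -3.67 Fy 0.53 Fz 5.79 | Mx -0.474 My -1.550 Mz -0.126 [477.6 299.4  33.1] open 55.8 grip 30.0
8.85 Fx -3.58 Fy 1.40 Fz 5.73 | Mx -0.551 My -1.524 Mz -0.109 [477.6 299.4  33.1] open 55.9 grip 30.0
```

Request:
{"api": "jog_arm", "payload": {
  "plan": [
    {"tx": 0.0, "ty": 0.0, "tz": 0.0, "yaw": 0.0},
    {"tx": 0.0, "ty": 0.0, "tz": 0.0, "yaw": 0.0},
    {"tx": 0.0, "ty": 0.0, "tz": 0.0, "yaw": 0.0},
    {"tx": 0.0, "ty": 0.0, "tz": 0.0, "yaw": 0.0},
    {"tx": 0.0, "ty": 0.0, "tz": -0.04, "yaw": 0.0},
    {"tx": 0.0, "ty": 0.0, "tz": -0.09, "yaw": 0.0},
    {"tx": 0.0, "ty": 0.0, "tz": -0.15, "yaw": 0.0},
    {"tx": 0.0, "ty": 0.0, "tz": -0.2, "yaw": 0.0}
  ],
  "gripper": -1
}}

```text
time: 9.9
position: [477.7, 299.3, 234.6]
tcp_rot: [-3.141, -0.001, 0.089]
wrist_force: [1.5, 0.3, -0.7]
opening: 87.7
gripper_force: 0.0
```

```bash
python3 - <<'E'
from h import *
delta(452,-10,230,0.01)
E
```

```text
tx -53.1 ty 305.8 tz 4.6 mm yaw 0.0793 from [477.7 299.3 234.6] w 0.089 t 9.90
```

Request:
{"api": "jog_arm", "payload": {
  "plan": [
    {"tx": -0.01, "ty": 0.06, "tz": 0.0, "yaw": 0.02},
    {"tx": -0.02, "ty": 0.12, "tz": 0.0, "yaw": 0.04},
    {"tx": -0.03, "ty": 0.18, "tz": 0.005, "yaw": 0.06},
    {"tx": -0.04, "ty": 0.24, "tz": 0.005, "yaw": 0.079},
    {"tx": -0.053, "ty": 0.29, "tz": 0.005, "yaw": 0.079},
    {"tx": -0.053, "ty": 0.306, "tz": 0.005, "yaw": 0.079},
    {"tx": -0.053, "ty": 0.306, "tz": 0.005, "yaw": 0.079},
    {"tx": -0.053, "ty": 0.306, "tz": 0.005, "yaw": 0.079}
  ]
}}

```text
time: 10.9
position: [452.3, -9.6, 227.0]
tcp_rot: [-3.142, -0.0, 0.01]
wrist_force: [-0.4, 0.8, 0.4]
opening: 87.7
gripper_force: 0.0
```

```bash
cat > lid.py <<'E'
from h import *
from cell import r
import sys
d=r.get_image("wrist");cv2.imwrite(f"pics/{sys.argv[1]}.png",d["image"])
o=d["cam_to_world"];T=np.linalg.inv(o)
q=T[:3,:3]@np.array([float(sys.argv[2]),float(sys.argv[3]),62])+T[:3,3]
u=int(d["K"][0,2]-d["K"][0,0]*q[0]/q[2]);v=int(d["K"][1,2]+d["K"][1,1]*q[1]/q[2])
print("seed",u,v)
c,n=blob(d["image"],(u,v),vmin=15);f=fit(d,n,62);print(c,f)
a,w=ray(d,u,v);print("depth z",(a+w*d["depth"][v,u]).round(1))
delta(f[0][0],f[0][1],33,np.deg2rad(f[2]))
E
python3 lid.py w2 460 -10
```

```text
seed 325 210
(325.31074841619244, 204.27649522173306) (array([460.7, -10. ]), array([129.1,  55.5]), 2.1)
depth z [460.5  -9.8  60.2]
tx 8.4 ty 0.7 tz 194.0 mm yaw -0.0256 from [452.3  -9.4 227. ] w 0.011 t 10.95
```

Request:
{"api": "jog_arm", "payload": {
  "plan": [
    {"tx": 0.0085, "ty": 0.0005, "tz": 0.04, "yaw": -0.025},
    {"tx": 0.0085, "ty": 0.0005, "tz": 0.09, "yaw": -0.025},
    {"tx": 0.0085, "ty": 0.0005, "tz": 0.13, "yaw": -0.025},
    {"tx": 0.0085, "ty": 0.0005, "tz": 0.16, "yaw": -0.025},
    {"tx": 0.0085, "ty": 0.0005, "tz": 0.183, "yaw": -0.025},
    {"tx": 0.0085, "ty": 0.0005, "tz": 0.194, "yaw": -0.025},
    {"tx": 0.0085, "ty": 0.0005, "tz": 0.194, "yaw": -0.025},
    {"tx": 0.0085, "ty": 0.0005, "tz": 0.194, "yaw": -0.025}
  ]
}}

```text
time: 11.95
position: [461.2, -10.2, 33.8]
tcp_rot: [-3.141, -0.001, 0.036]
wrist_force: [0.5, 1.1, -0.1]
opening: 87.5
gripper_force: 0.0
```

Request:
{"api": "jog_arm", "payload": {
  "plan": [
    {"tx": 0.0, "ty": 0.0, "tz": 0.0, "yaw": 0.0},
    {"tx": 0.0, "ty": 0.0, "tz": 0.0, "yaw": 0.0},
    {"tx": 0.0, "ty": 0.0, "tz": 0.0, "yaw": 0.0},
    {"tx": 0.0, "ty": 0.0, "tz": 0.0, "yaw": 0.0},
    {"tx": 0.0, "ty": 0.0, "tz": 0.0, "yaw": 0.0}
  ],
  "gripper": 1
}}

```text
time: 12.58
position: [460.6, -10.6, 33.2]
tcp_rot: [-3.142, -0.0, 0.035]
wrist_force: [-0.7, 0.7, 4.0]
opening: 56.1
gripper_force: 30.0
```

Request:
{"api": "jog_arm", "payload": {
  "plan": [
    {"tx": 0.0, "ty": 0.0, "tz": -0.02, "yaw": 0.0},
    {"tx": 0.0, "ty": 0.0, "tz": -0.06, "yaw": 0.0},
    {"tx": 0.0, "ty": 0.0, "tz": -0.1, "yaw": 0.0},
    {"tx": 0.0, "ty": 0.0, "tz": -0.13, "yaw": 0.0},
    {"tx": 0.0, "ty": 0.0, "tz": -0.15, "yaw": 0.0},
    {"tx": 0.0, "ty": 0.0, "tz": -0.15, "yaw": 0.0},
    {"tx": 0.0, "ty": 0.0, "tz": -0.15, "yaw": 0.0}
  ]
}}

```text
time: 13.45
position: [459.6, -10.8, 181.8]
tcp_rot: [3.141, 0.002, 0.035]
wrist_force: [-0.1, -0.4, -3.3]
opening: 55.8
gripper_force: 30.0
```

```bash
python3 watch.py 6
```

```text
13.45 Fx -0.07 Fy 0.44 Fz -3.33 | Mx -0.014 My -0.012 Mz 0.025 [459.6 -10.8 181.8] open 55.8 grip 30.0
13.50 Fx 0.13 Fy 0.62 Fz -3.34 | Mx -0.076 My -0.038 Mz 0.058 [459.6 -10.9 181.6] open 55.9 grip 30.0
13.55 Fx -0.22 Fy 0.72 Fz -2.64 | Mx -0.045 My 0.034 Mz 0.011 [459.7 -10.9 181.7] open 55.6 grip 30.0
13.60 Fx 0.16 Fy -0.52 Fz -3.77 | Mx -0.032 My 0.046 Mz 0.050 [459.8 -10.8 181.8] open 55.8 grip 30.0
13.65 Fx 0.42 Fy 0.88 Fz -3.04 | Mx -0.099 My 0.050 Mz -0.035 [460.  -10.8 182. ] open 55.9 grip 30.0
13.70 Fx 0.44 Fy 0.48 Fz -3.25 | Mx -0.038 My 0.018 Mz 0.051 [460.1 -10.8 182.2] open 55.9 grip 30.0
```

Request:
{"api": "jog_arm", "payload": {
  "plan": [
    {"tx": 0.025, "ty": 0.0, "tz": 0.0, "yaw": 0.0},
    {"tx": -0.025, "ty": 0.0, "tz": 0.0, "yaw": 0.0},
    {"tx": 0.025, "ty": 0.0, "tz": 0.0, "yaw": 0.0},
    {"tx": -0.025, "ty": 0.0, "tz": 0.0, "yaw": 0.0},
    {"tx": 0.025, "ty": 0.0, "tz": 0.0, "yaw": 0.0},
    {"tx": -0.025, "ty": 0.0, "tz": 0.0, "yaw": 0.0},
    {"tx": 0.025, "ty": 0.0, "tz": 0.0, "yaw": 0.0},
    {"tx": -0.025, "ty": 0.0, "tz": 0.0, "yaw": 0.0}
  ]
}}

```text
time: 14.75
position: [439.6, -10.6, 178.5]
tcp_rot: [3.137, 0.008, 0.035]
wrist_force: [-2.4, -0.2, -2.1]
opening: 55.6
gripper_force: 30.0
```

```bash
python3 watch.py 14
```

```text
14.75 Fx -2.38 Fy 0.14 Fz -2.09 | Mx 0.121 My -0.473 Mz -0.027 [439.6 -10.6 178.5] open 55.6 grip 30.0
14.80 Fx -14.23 Fy 2.51 Fz -7.36 | Mx -0.293 My -2.866 Mz -0.025 [429.5 -12.8 178.6] open 55.8 grip 30.0
14.85 Fx 0.57 Fy -0.97 Fz -2.54 | Mx -0.065 My 0.163 Mz -0.048 [431.2 -12.5 180.2] open 55.6 grip 30.0
14.90 Fx 0.27 Fy -0.37 Fz -3.66 | Mx 0.016 My 0.121 Mz 0.006 [433.5 -12.  181.7] open 55.8 grip 30.0
14.95 Fx 0.51 Fy -0.01 Fz -1.83 | Mx 0.024 My 0.163 Mz -0.049 [435.  -11.6 182.7] open 56.1 grip 30.0
15.00 Fx 0.22 Fy -0.28 Fz -2.36 | Mx -0.020 My 0.046 Mz -0.006 [435.7 -11.4 183.3] open 56.1 grip 30.0
15.05 Fx 0.26 Fy 0.58 Fz -3.05 | Mx -0.089 My 0.046 Mz -0.008 [436.1 -11.4 183.6] open 55.5 grip 30.0
15.10 Fx -0.13 Fy 0.12 Fz -2.31 | Mx -0.094 My 0.046 Mz -0.022 [436.1 -11.4 183.6] open 55.8 grip 30.0
15.15 Fx -0.50 Fy -0.10 Fz -3.52 | Mx -0.042 My -0.002 Mz -0.041 [436.1 -11.4 183.6] open 55.8 grip 30.0
15.20 Fx -0.17 Fy -0.79 Fz -3.06 | Mx -0.055 My 0.018 Mz -0.066 [436.  -11.4 183.5] open 55.7 grip 30.0
15.25 Fx -0.77 Fy 0.61 Fz -2.85 | Mx -0.026 My -0.008 Mz 0.023 [435.9 -11.4 183.5] open 55.6 grip 30.0
15.30 Fx -0.37 Fy -0.46 Fz -3.60 | Mx -0.083 My -0.027 Mz -0.022 [435.8 -11.5 183.4] open 55.6 grip 30.0
15.35 Fx 0.08 Fy -0.64 Fz -2.41 | Mx -0.059 My 0.002 Mz -0.050 [435.7 -11.5 183.3] open 55.9 grip 30.0
15.40 Fx 0.19 Fy -0.30 Fz -2.65 | Mx -0.074 My -0.028 Mz -0.049 [435.6 -11.5 183.2] open 55.6 grip 30.0
```

Request:
{"api": "jog_arm", "payload": {
  "plan": [
    {"tx": 0.05, "ty": 0.0, "tz": 0.0, "yaw": 0.0},
    {"tx": 0.0, "ty": 0.0, "tz": 0.0, "yaw": 0.0},
    {"tx": 0.05, "ty": 0.0, "tz": 0.0, "yaw": 0.0},
    {"tx": 0.0, "ty": 0.0, "tz": 0.0, "yaw": 0.0},
    {"tx": 0.05, "ty": 0.0, "tz": 0.0, "yaw": 0.0},
    {"tx": 0.0, "ty": 0.0, "tz": 0.0, "yaw": 0.0},
    {"tx": 0.05, "ty": 0.0, "tz": 0.0, "yaw": 0.0}
  ]
}}

```text
time: 16.32
position: [475.8, -12.3, 180.9]
tcp_rot: [3.141, 0.009, 0.035]
wrist_force: [2.0, 2.3, -0.1]
opening: 55.8
gripper_force: 30.0
```

```bash
python3 watch.py 14
```

```text
16.32 Fx 2.12 Fy -2.25 Fz -0.09 | Mx 0.233 My 0.621 Mz 0.048 [475.8 -12.3 180.9] open 55.8 grip 30.0
16.38 Fx 15.69 Fy -0.27 Fz 2.41 | Mx -0.096 My 3.390 Mz 0.004 [488.7  -9.9 182.9] open 56.2 grip 30.0
16.43 Fx 0.32 Fy 0.21 Fz -2.94 | Mx 0.011 My -0.033 Mz 0.004 [488.5  -9.6 183.3] open 55.9 grip 30.0
16.48 Fx 0.11 Fy 0.12 Fz -2.98 | Mx 0.001 My -0.096 Mz 0.051 [487.   -9.7 183. ] open 56.0 grip 30.0
16.52 Fx -0.40 Fy -0.95 Fz -3.06 | Mx -0.078 My -0.089 Mz -0.043 [486.   -9.7 182.8] open 56.1 grip 30.0
16.57 Fx -0.29 Fy 0.11 Fz -3.27 | Mx -0.053 My -0.029 Mz 0.008 [485.5  -9.8 182.8] open 55.8 grip 30.0
16.62 Fx -0.14 Fy -1.04 Fz -3.04 | Mx -0.051 My -0.008 Mz -0.020 [485.2  -9.8 182.8] open 55.8 grip 30.0
16.68 Fx 0.08 Fy -0.30 Fz -3.04 | Mx -0.071 My 0.017 Mz -0.029 [485.1  -9.8 182.9] open 56.0 grip 30.0
16.73 Fx 0.59 Fy 0.78 Fz -2.82 | Mx -0.014 My 0.027 Mz -0.055 [485.1  -9.8 183. ] open 56.2 grip 30.0
16.77 Fx 0.26 Fy -0.95 Fz -2.36 | Mx -0.027 My -0.003 Mz 0.024 [485.2  -9.8 183.1] open 56.0 grip 30.0
16.82 Fx -0.38 Fy 0.38 Fz -2.96 | Mx -0.010 My 0.002 Mz 0.025 [485.3  -9.8 183.2] open 55.9 grip 30.0
16.88 Fx -0.19 Fy 0.19 Fz -2.39 | Mx -0.035 My 0.011 Mz -0.025 [485.3  -9.7 183.2] open 55.9 grip 30.0
16.93 Fx -0.03 Fy 0.09 Fz -2.20 | Mx 0.006 My 0.021 Mz 0.006 [485.3  -9.7 183.2] open 55.6 grip 30.0
16.98 Fx -0.32 Fy 0.94 Fz -3.29 | Mx 0.033 My -0.064 Mz -0.004 [485.4  -9.7 183.2] open 56.0 grip 30.0
```

Request:
{"api": "jog_arm", "payload": {
  "plan": [
    {"tx": -0.025, "ty": 0.0, "tz": 0.0, "yaw": 0.0},
    {"tx": -0.025, "ty": 0.0, "tz": 0.05, "yaw": 0.0},
    {"tx": -0.025, "ty": 0.0, "tz": 0.09, "yaw": 0.0},
    {"tx": -0.025, "ty": 0.0, "tz": 0.12, "yaw": 0.0},
    {"tx": -0.025, "ty": 0.0, "tz": 0.138, "yaw": 0.0},
    {"tx": -0.025, "ty": 0.0, "tz": 0.145, "yaw": 0.0},
    {"tx": -0.025, "ty": 0.0, "tz": 0.149, "yaw": 0.0},
    {"tx": -0.025, "ty": 0.0, "tz": 0.15, "yaw": 0.0}
  ]
}}

```text
time: 18.02
position: [460.9, -10.5, 33.5]
tcp_rot: [-3.141, -0.001, 0.035]
wrist_force: [0.8, -0.2, -2.4]
opening: 55.7
gripper_force: 30.0
```

```bash
python3 watch.py 4
```

```text
18.02 Fx 0.78 Fy 0.24 Fz -2.41 | Mx -0.022 My 0.001 Mz -0.061 [460.9 -10.5  33.5] open 55.7 grip 30.0
18.07 Fx -0.30 Fy -0.25 Fz -2.89 | Mx -0.072 My -0.042 Mz -0.004 [460.9 -10.5  33.5] open 55.7 grip 30.0
18.12 Fx 0.79 Fy 1.11 Fz -3.13 | Mx -0.025 My 0.024 Mz 0.010 [460.9 -10.5  33.6] open 55.9 grip 30.0
18.18 Fx 1.17 Fy -0.05 Fz -2.86 | Mx 0.011 My 0.019 Mz 0.036 [460.9 -10.5  33.6] open 55.6 grip 30.0
```

Request:
{"api": "jog_arm", "payload": {
  "plan": [
    {"tx": 0.0, "ty": 0.0, "tz": 0.0005, "yaw": 0.0},
    {"tx": 0.0, "ty": 0.0, "tz": 0.0008, "yaw": 0.0},
    {"tx": 0.0, "ty": 0.0, "tz": 0.0008, "yaw": 0.0}
  ]
}}

```text
time: 18.6
position: [460.9, -10.5, 33.3]
tcp_rot: [-3.141, -0.001, 0.035]
wrist_force: [-3.5, 0.9, 8.3]
opening: 55.8
gripper_force: 30.0
```

Request:
{"api": "jog_arm", "payload": {
  "plan": [
    {"tx": 0.0, "ty": 0.0, "tz": 0.0, "yaw": 0.0},
    {"tx": 0.0, "ty": 0.0, "tz": 0.0, "yaw": 0.0},
    {"tx": 0.0, "ty": 0.0, "tz": 0.0, "yaw": 0.0},
    {"tx": 0.0, "ty": 0.0, "tz": 0.0, "yaw": 0.0},
    {"tx": 0.0, "ty": 0.0, "tz": -0.04, "yaw": 0.0},
    {"tx": 0.0, "ty": 0.0, "tz": -0.09, "yaw": 0.0},
    {"tx": 0.0, "ty": 0.0, "tz": -0.15, "yaw": 0.0},
    {"tx": 0.0, "ty": 0.0, "tz": -0.2, "yaw": 0.0}
  ],
  "gripper": -1
}}

```text
time: 19.6
position: [460.5, -10.7, 234.7]
tcp_rot: [-3.141, -0.001, 0.035]
wrist_force: [1.2, 0.7, -0.5]
opening: 87.8
gripper_force: 0.0
```

```bash
python3 - <<'E'
from h import *
delta(474,-277,230,0.203)
E
```

```text
tx 4.1 ty 266.6 tz 4.7 mm yaw -0.1677 from [460.5 -10.7 234.7] w 0.035 t 19.60
```

Request:
{"api": "jog_arm", "payload": {
  "plan": [
    {"tx": 0.004, "ty": 0.06, "tz": 0.0, "yaw": -0.04},
    {"tx": 0.004, "ty": 0.12, "tz": 0.0, "yaw": -0.08},
    {"tx": 0.004, "ty": 0.18, "tz": 0.005, "yaw": -0.12},
    {"tx": 0.004, "ty": 0.24, "tz": 0.005, "yaw": -0.15},
    {"tx": 0.004, "ty": 0.267, "tz": 0.005, "yaw": -0.168},
    {"tx": 0.004, "ty": 0.267, "tz": 0.005, "yaw": -0.168},
    {"tx": 0.004, "ty": 0.267, "tz": 0.005, "yaw": -0.168},
    {"tx": 0.004, "ty": 0.267, "tz": 0.005, "yaw": -0.168}
  ]
}}

```text
time: 20.6
position: [473.9, -276.5, 227.4]
tcp_rot: [-3.142, -0.0, 0.204]
wrist_force: [0.5, 0.3, -0.1]
opening: 87.8
gripper_force: 0.0
```

```bash
python3 lid.py w3 482 -276
```

```text
seed 326 210
(328.21772262138035, 205.06259525364686) (array([ 482.1, -277.9]), array([127.5,  55.8]), 11.7)
depth z [ 482.3 -275.9   61.5]
tx 7.6 ty 3.0 tz 194.5 mm yaw 0.0002 from [ 474.1 -276.5  227.5] w 0.204 t 20.65
```

Request:
{"api": "jog_arm", "payload": {
  "plan": [
    {"tx": 0.0075, "ty": 0.003, "tz": 0.04, "yaw": 0.0},
    {"tx": 0.0075, "ty": 0.003, "tz": 0.09, "yaw": 0.0},
    {"tx": 0.0075, "ty": 0.003, "tz": 0.13, "yaw": 0.0},
    {"tx": 0.0075, "ty": 0.003, "tz": 0.16, "yaw": 0.0},
    {"tx": 0.0075, "ty": 0.003, "tz": 0.183, "yaw": 0.0},
    {"tx": 0.0075, "ty": 0.003, "tz": 0.194, "yaw": 0.0},
    {"tx": 0.0075, "ty": 0.003, "tz": 0.194, "yaw": 0.0},
    {"tx": 0.0075, "ty": 0.003, "tz": 0.194, "yaw": 0.0}
  ]
}}

```text
time: 21.65
position: [482.6, -278.8, 34.3]
tcp_rot: [3.141, -0.001, 0.204]
wrist_force: [-0.5, -0.1, 0.6]
opening: 87.7
gripper_force: 0.0
```

Request:
{"api": "jog_arm", "payload": {
  "plan": [
    {"tx": 0.0, "ty": 0.0, "tz": 0.0, "yaw": 0.0},
    {"tx": 0.0, "ty": 0.0, "tz": 0.0, "yaw": 0.0},
    {"tx": 0.0, "ty": 0.0, "tz": 0.0, "yaw": 0.0},
    {"tx": 0.0, "ty": 0.0, "tz": 0.0, "yaw": 0.0},
    {"tx": 0.0, "ty": 0.0, "tz": 0.0, "yaw": 0.0}
  ],
  "gripper": 1
}}

```text
time: 22.28
position: [481.9, -278.8, 33.4]
tcp_rot: [3.142, -0.0, 0.203]
wrist_force: [-0.7, 0.2, 2.6]
opening: 56.0
gripper_force: 30.0
```

Request:
{"api": "jog_arm", "payload": {
  "plan": [
    {"tx": 0.0, "ty": 0.0, "tz": -0.02, "yaw": 0.0},
    {"tx": 0.0, "ty": 0.0, "tz": -0.06, "yaw": 0.0},
    {"tx": 0.0, "ty": 0.0, "tz": -0.1, "yaw": 0.0},
    {"tx": 0.0, "ty": 0.0, "tz": -0.13, "yaw": 0.0},
    {"tx": 0.0, "ty": 0.0, "tz": -0.15, "yaw": 0.0},
    {"tx": 0.0, "ty": 0.0, "tz": -0.15, "yaw": 0.0},
    {"tx": 0.0, "ty": 0.0, "tz": -0.15, "yaw": 0.0}
  ]
}}

```text
time: 23.15
position: [481.1, -278.5, 182.0]
tcp_rot: [-3.14, 0.001, 0.203]
wrist_force: [-0.6, -0.6, -1.1]
opening: 55.9
gripper_force: 30.0
```

```bash
python3 watch.py 6
```

```text
23.15 Fx -0.71 Fy 0.47 Fz -1.11 | Mx -0.048 My -0.033 Mz -0.013 [ 481.1 -278.5  182. ] open 55.9 grip 30.0
23.20 Fx 0.47 Fy -0.51 Fz -1.19 | Mx -0.032 My -0.001 Mz -0.050 [ 481.  -278.5  181.8] open 55.5 grip 30.0
23.25 Fx -0.43 Fy -0.30 Fz -1.88 | Mx -0.043 My -0.024 Mz -0.055 [ 481.1 -278.5  181.8] open 55.7 grip 30.0
23.30 Fx -0.52 Fy 0.29 Fz -0.92 | Mx -0.008 My 0.042 Mz 0.004 [ 481.2 -278.6  182. ] open 55.9 grip 30.0
23.35 Fx -0.06 Fy 0.58 Fz -1.04 | Mx -0.018 My 0.058 Mz -0.022 [ 481.4 -278.6  182.1] open 55.9 grip 30.0
23.40 Fx 0.02 Fy 0.22 Fz -0.31 | Mx -0.065 My 0.016 Mz -0.032 [ 481.5 -278.7  182.4] open 55.5 grip 30.0
```

Request:
{"api": "jog_arm", "payload": {
  "plan": [
    {"tx": 0.025, "ty": 0.0, "tz": 0.0, "yaw": 0.0},
    {"tx": -0.025, "ty": 0.0, "tz": 0.0, "yaw": 0.0},
    {"tx": 0.025, "ty": 0.0, "tz": 0.0, "yaw": 0.0},
    {"tx": -0.025, "ty": 0.0, "tz": 0.0, "yaw": 0.0},
    {"tx": 0.025, "ty": 0.0, "tz": 0.0, "yaw": 0.0},
    {"tx": -0.025, "ty": 0.0, "tz": 0.0, "yaw": 0.0},
    {"tx": 0.025, "ty": 0.0, "tz": 0.0, "yaw": 0.0},
    {"tx": -0.025, "ty": 0.0, "tz": 0.0, "yaw": 0.0}
  ]
}}

```text
time: 24.45
position: [460.9, -283.6, 180.5]
tcp_rot: [-3.141, 0.003, 0.206]
wrist_force: [-1.1, -0.2, -0.9]
opening: 56.0
gripper_force: 30.0
```

```bash
python3 watch.py 14
```

```text
24.45 Fx -1.11 Fy -0.03 Fz -0.89 | Mx -0.049 My -0.307 Mz -0.026 [ 460.9 -283.6  180.5] open 56.0 grip 30.0
24.50 Fx -10.03 Fy -3.66 Fz -4.85 | Mx 0.749 My -1.852 Mz 0.034 [ 452.2 -283.5  180.7] open 55.8 grip 30.0
24.55 Fx 1.05 Fy 0.43 Fz -0.27 | Mx -0.177 My 0.113 Mz 0.043 [ 453.8 -283.6  181.7] open 55.8 grip 30.0
24.60 Fx -0.02 Fy -0.22 Fz -1.58 | Mx -0.113 My 0.092 Mz -0.096 [ 455.7 -283.8  182.6] open 56.0 grip 30.0
24.65 Fx 0.21 Fy -0.48 Fz -1.25 | Mx -0.069 My 0.104 Mz 0.006 [ 456.9 -284.   183.2] open 55.8 grip 30.0
24.70 Fx -0.18 Fy 0.25 Fz -1.18 | Mx -0.069 My 0.045 Mz 0.012 [ 457.5 -284.   183.4] open 55.6 grip 30.0
24.75 Fx 1.19 Fy 0.21 Fz -1.86 | Mx -0.102 My 0.002 Mz 0.014 [ 457.8 -283.9  183.5] open 56.0 grip 30.0
24.80 Fx -0.56 Fy -0.17 Fz -1.53 | Mx -0.053 My 0.037 Mz -0.021 [ 457.9 -283.9  183.6] open 55.7 grip 30.0
24.85 Fx -0.00 Fy -1.17 Fz -1.37 | Mx -0.038 My 0.031 Mz -0.005 [ 457.9 -283.8  183.5] open 55.7 grip 30.0
24.90 Fx 0.25 Fy 0.33 Fz -1.42 | Mx -0.058 My -0.021 Mz -0.011 [ 457.8 -283.8  183.4] open 55.8 grip 30.0
24.95 Fx 1.06 Fy -0.51 Fz -0.42 | Mx -0.048 My -0.003 Mz -0.003 [ 457.7 -283.7  183.4] open 56.2 grip 30.0
25.00 Fx 0.52 Fy 0.64 Fz -1.32 | Mx -0.080 My 0.013 Mz -0.003 [ 457.7 -283.7  183.3] open 55.7 grip 30.0
25.05 Fx 0.12 Fy 0.20 Fz -0.58 | Mx -0.049 My -0.014 Mz -0.015 [ 457.6 -283.7  183.3] open 55.9 grip 30.0
25.10 Fx 0.48 Fy 0.04 Fz -1.08 | Mx -0.008 My 0.011 Mz -0.007 [ 457.6 -283.7  183.3] open 55.6 grip 30.0
```

Request:
{"api": "jog_arm", "payload": {
  "plan": [
    {"tx": 0.05, "ty": 0.0, "tz": 0.0, "yaw": 0.0},
    {"tx": 0.0, "ty": 0.0, "tz": 0.0, "yaw": 0.0},
    {"tx": 0.05, "ty": 0.0, "tz": 0.0, "yaw": 0.0},
    {"tx": 0.0, "ty": 0.0, "tz": 0.0, "yaw": 0.0},
    {"tx": 0.05, "ty": 0.0, "tz": 0.0, "yaw": 0.0},
    {"tx": 0.0, "ty": 0.0, "tz": 0.0, "yaw": 0.0},
    {"tx": 0.05, "ty": 0.0, "tz": 0.0, "yaw": 0.0}
  ]
}}

```text
time: 26.02
position: [499.6, -273.6, 181.3]
tcp_rot: [-3.138, 0.007, 0.2]
wrist_force: [2.6, -0.7, 0.1]
opening: 55.8
gripper_force: 30.0
```

```bash
python3 watch.py 14
```

```text
26.02 Fx 2.42 Fy 1.19 Fz 0.07 | Mx -0.366 My 0.455 Mz -0.049 [ 499.6 -273.6  181.3] open 55.8 grip 30.0
26.07 Fx 10.90 Fy 4.62 Fz 2.30 | Mx -0.846 My 1.999 Mz -0.050 [ 509.9 -273.5  182.8] open 55.8 grip 30.0
26.12 Fx 0.30 Fy -1.09 Fz -1.60 | Mx -0.041 My -0.042 Mz -0.059 [ 509.3 -273.6  183.1] open 55.5 grip 30.0
26.18 Fx 0.13 Fy 0.40 Fz -1.92 | Mx -0.041 My -0.087 Mz 0.015 [ 507.9 -273.5  183. ] open 55.9 grip 30.0
26.23 Fx -0.25 Fy 0.56 Fz -1.39 | Mx -0.035 My -0.066 Mz 0.068 [ 506.9 -273.5  182.9] open 56.0 grip 30.0
26.27 Fx 0.22 Fy 1.03 Fz -1.99 | Mx -0.045 My -0.036 Mz 0.027 [ 506.4 -273.5  183. ] open 55.8 grip 30.0
26.32 Fx -0.80 Fy -0.58 Fz -1.87 | Mx -0.038 My -0.017 Mz 0.002 [ 506.1 -273.6  183.1] open 56.4 grip 30.0
26.38 Fx 0.43 Fy -0.21 Fz -0.79 | Mx 0.005 My -0.010 Mz -0.032 [ 506.  -273.7  183.3] open 55.7 grip 30.0
26.43 Fx -0.93 Fy -0.07 Fz -1.17 | Mx -0.020 My 0.029 Mz -0.006 [ 505.9 -273.8  183.4] open 56.2 grip 30.0
26.48 Fx 0.25 Fy -0.43 Fz -1.51 | Mx -0.103 My -0.002 Mz -0.040 [ 506.  -273.8  183.4] open 55.9 grip 30.0
26.52 Fx 0.50 Fy 0.13 Fz -1.82 | Mx -0.034 My 0.018 Mz -0.018 [ 506.  -273.8  183.5] open 55.8 grip 30.0
26.57 Fx 0.55 Fy -0.12 Fz -1.10 | Mx -0.081 My -0.028 Mz 0.024 [ 506.1 -273.8  183.5] open 55.7 grip 30.0
26.62 Fx -0.02 Fy -0.28 Fz -1.44 | Mx -0.026 My -0.012 Mz 0.043 [ 506.1 -273.8  183.5] open 55.9 grip 30.0
26.68 Fx -0.48 Fy 0.48 Fz -1.19 | Mx -0.107 My -0.066 Mz 0.020 [ 506.2 -273.8  183.5] open 55.9 grip 30.0
```

The right tin weighs about 0.14 kg, too light to hold the ball, and the middle tin showed no torque shift after shaking. The left tin weighs about 0.6 kg, more than any empty tin, and its torque shifted with the shakes, so the left tin rattles.

Request:
{"api": "jog_arm", "payload": {
  "plan": [
    {"tx": -0.025, "ty": 0.0, "tz": 0.0, "yaw": 0.0},
    {"tx": -0.025, "ty": 0.0, "tz": 0.05, "yaw": 0.0},
    {"tx": -0.025, "ty": 0.0, "tz": 0.09, "yaw": 0.0},
    {"tx": -0.025, "ty": 0.0, "tz": 0.12, "yaw": 0.0},
    {"tx": -0.025, "ty": 0.0, "tz": 0.138, "yaw": 0.0},
    {"tx": -0.025, "ty": 0.0, "tz": 0.145, "yaw": 0.0},
    {"tx": -0.025, "ty": 0.0, "tz": 0.149, "yaw": 0.0},
    {"tx": -0.025, "ty": 0.0, "tz": 0.15, "yaw": 0.0}
  ]
}}

```text
time: 27.72
position: [482.3, -278.9, 33.8]
tcp_rot: [3.141, -0.001, 0.203]
wrist_force: [-0.5, -0.2, -0.7]
opening: 56.2
gripper_force: 30.0
```

```bash
python3 watch.py 3
```

```text
27.73 Fx -0.56 Fy 0.07 Fz -0.75 | Mx -0.016 My 0.011 Mz -0.074 [ 482.3 -278.9   33.8] open 56.2 grip 30.0
27.77 Fx 1.10 Fy -0.55 Fz -1.16 | Mx -0.047 My 0.016 Mz -0.022 [ 482.2 -278.8   33.8] open 56.0 grip 30.0
27.82 Fx -0.74 Fy 0.18 Fz -2.45 | Mx -0.107 My 0.026 Mz -0.036 [ 482.2 -278.9   33.9] open 55.9 grip 30.0
```

Request:
{"api": "jog_arm", "payload": {
  "plan": [
    {"tx": 0.0, "ty": 0.0, "tz": 0.0005, "yaw": 0.0},
    {"tx": 0.0, "ty": 0.0, "tz": 0.0008, "yaw": 0.0},
    {"tx": 0.0, "ty": 0.0, "tz": 0.0008, "yaw": 0.0}
  ]
}}

```text
time: 28.25
position: [482.3, -278.9, 33.4]
tcp_rot: [3.141, -0.001, 0.203]
wrist_force: [-1.4, 1.7, 6.4]
opening: 55.9
gripper_force: 30.0
```

Request:
{"api": "jog_arm", "payload": {
  "plan": [
    {"tx": 0.0, "ty": 0.0, "tz": 0.0, "yaw": 0.0},
    {"tx": 0.0, "ty": 0.0, "tz": 0.0, "yaw": 0.0},
    {"tx": 0.0, "ty": 0.0, "tz": 0.0, "yaw": 0.0},
    {"tx": 0.0, "ty": 0.0, "tz": 0.0, "yaw": 0.0},
    {"tx": 0.0, "ty": 0.0, "tz": -0.04, "yaw": 0.0},
    {"tx": 0.0, "ty": 0.0, "tz": -0.09, "yaw": 0.0},
    {"tx": 0.0, "ty": 0.0, "tz": -0.15, "yaw": 0.0},
    {"tx": 0.0, "ty": 0.0, "tz": -0.2, "yaw": 0.0}
  ],
  "gripper": -1
}}

```text
time: 29.25
position: [481.9, -278.9, 235.0]
tcp_rot: [3.141, -0.001, 0.203]
wrist_force: [1.7, -0.9, -0.7]
opening: 87.6
gripper_force: 0.0
```

```bash
python3 - <<'E'
from h import *
from cell import r
delta(470,299,230,0.088)
d=r.get_image("top");cv2.imwrite("pics/top1.png",d["image"]);
for a in ((224,245),(325,250),(411,244)):
    try: print(fit(d,blob(d["image"],a,vmin=15)[1],62))
    except AssertionError as e: print(e)
E
```

```text
tx 105.1 ty -568.3 tz 5.0 mm yaw 0.1153 from [ 481.9 -278.9  235. ] w 0.203 t 29.25
(array([475.5, 297.5]), array([131.2,  58.7]), 5.1)
(array([290.5,  70.6]), array([1000.4,  609.3]), -2.5)
((411, 244), array([110,  35,  22], dtype=uint8))
```

Request:
{"api": "jog_arm", "payload": {
  "plan": [
    {"tx": 0.011, "ty": -0.06, "tz": 0.0, "yaw": 0.01},
    {"tx": 0.022, "ty": -0.12, "tz": 0.0, "yaw": 0.03},
    {"tx": 0.033, "ty": -0.18, "tz": 0.0, "yaw": 0.05},
    {"tx": 0.044, "ty": -0.24, "tz": 0.0, "yaw": 0.07},
    {"tx": 0.055, "ty": -0.3, "tz": 0.0, "yaw": 0.09},
    {"tx": 0.066, "ty": -0.36, "tz": 0.005, "yaw": 0.1},
    {"tx": 0.077, "ty": -0.42, "tz": 0.005, "yaw": 0.11},
    {"tx": 0.088, "ty": -0.48, "tz": 0.005, "yaw": 0.115}
  ]
}}

```text
time: 30.3
position: [470.6, 211.1, 227.4]
tcp_rot: [-3.141, -0.0, 0.088]
wrist_force: [2.2, 0.2, 0.4]
opening: 87.5
gripper_force: 0.0
```

Request:
{"api": "jog_arm", "payload": {
  "plan": [
    {"tx": 0.006, "ty": -0.055, "tz": 0.0, "yaw": 0.0},
    {"tx": 0.006, "ty": -0.09, "tz": 0.0, "yaw": 0.0},
    {"tx": 0.006, "ty": -0.09, "tz": 0.0, "yaw": 0.0},
    {"tx": 0.006, "ty": -0.09, "tz": 0.0, "yaw": 0.0}
  ]
}}

```text
time: 30.8
position: [468.9, 299.0, 227.0]
tcp_rot: [3.141, 0.001, 0.089]
wrist_force: [0.1, -0.9, 0.3]
opening: 87.6
gripper_force: 0.0
```

```bash
python3 lid.py w4 477.7 298.5
```

```text
seed 326 209
(325.2530094582975, 203.58437231298367) (array([477.4, 299.1]), array([128.9,  55.9]), 5.1)
depth z [478.1 298.5  61.4]
tx 8.3 ty 0.2 tz 194.2 mm yaw -0.0012 from [469.1 298.6 227.2] w 0.088 t 30.85
```

Request:
{"api": "jog_arm", "payload": {
  "plan": [
    {"tx": 0.0085, "ty": 0.0, "tz": 0.04, "yaw": 0.0},
    {"tx": 0.0085, "ty": 0.0, "tz": 0.09, "yaw": 0.0},
    {"tx": 0.0085, "ty": 0.0, "tz": 0.13, "yaw": 0.0},
    {"tx": 0.0085, "ty": 0.0, "tz": 0.16, "yaw": 0.0},
    {"tx": 0.0085, "ty": 0.0, "tz": 0.183, "yaw": 0.0},
    {"tx": 0.0085, "ty": 0.0, "tz": 0.194, "yaw": 0.0},
    {"tx": 0.0085, "ty": 0.0, "tz": 0.194, "yaw": 0.0},
    {"tx": 0.0085, "ty": 0.0, "tz": 0.194, "yaw": 0.0}
  ]
}}

```text
time: 31.85
position: [478.3, 300.3, 34.5]
tcp_rot: [-3.141, -0.001, 0.088]
wrist_force: [0.6, 0.9, 0.4]
opening: 87.5
gripper_force: 0.0
```

Request:
{"api": "jog_arm", "payload": {
  "plan": [
    {"tx": 0.0, "ty": 0.0, "tz": 0.0, "yaw": 0.0},
    {"tx": 0.0, "ty": 0.0, "tz": 0.0, "yaw": 0.0},
    {"tx": 0.0, "ty": 0.0, "tz": 0.0, "yaw": 0.0},
    {"tx": 0.0, "ty": 0.0, "tz": 0.0, "yaw": 0.0},
    {"tx": 0.0, "ty": 0.0, "tz": 0.0, "yaw": 0.0}
  ],
  "gripper": 1
}}

```text
time: 32.48
position: [477.6, 299.9, 33.6]
tcp_rot: [3.141, 0.0, 0.088]
wrist_force: [-0.9, -1.9, 3.4]
opening: 55.6
gripper_force: 30.0
```

Request:
{"api": "jog_arm", "payload": {
  "plan": [
    {"tx": 0.0, "ty": 0.0, "tz": -0.02, "yaw": 0.0},
    {"tx": 0.0, "ty": 0.0, "tz": -0.06, "yaw": 0.0},
    {"tx": 0.0, "ty": 0.0, "tz": -0.11, "yaw": 0.0},
    {"tx": 0.0, "ty": 0.0, "tz": -0.16, "yaw": 0.0},
    {"tx": 0.0, "ty": 0.0, "tz": -0.185, "yaw": 0.0},
    {"tx": 0.0, "ty": 0.0, "tz": -0.195, "yaw": 0.0},
    {"tx": 0.0, "ty": 0.0, "tz": -0.195, "yaw": 0.0}
  ]
}}

```text
time: 33.35
position: [477.2, 299.8, 227.5]
tcp_rot: [3.141, 0.001, 0.088]
wrist_force: [0.0, -0.4, -6.4]
opening: 56.1
gripper_force: 30.0
```

```bash
python3 watch.py 6; python3 -c "
from h import *
delta(708,-77,225,0.1)"
```

```text
33.35 Fx -0.03 Fy 0.39 Fz -6.36 | Mx -0.008 My -0.089 Mz 0.021 [477.2 299.8 227.5] open 56.1 grip 30.0
33.40 Fx -0.05 Fy 0.34 Fz -6.21 | Mx -0.033 My -0.023 Mz 0.012 [476.9 299.6 226.7] open 55.8 grip 30.0
33.45 Fx -0.04 Fy -0.53 Fz -4.86 | Mx -0.072 My -0.058 Mz 0.004 [476.9 299.5 226.5] open 55.8 grip 30.0
33.50 Fx 0.28 Fy -0.01 Fz -5.50 | Mx -0.087 My -0.008 Mz -0.026 [476.9 299.5 226.5] open 56.3 grip 30.0
33.55 Fx 0.28 Fy 1.33 Fz -6.00 | Mx -0.022 My -0.063 Mz 0.017 [477.1 299.5 226.7] open 56.0 grip 30.0
33.60 Fx -0.08 Fy -0.01 Fz -5.67 | Mx -0.104 My 0.043 Mz -0.005 [477.2 299.6 227. ] open 56.0 grip 30.0
tx 196.6 ty 395.6 tz 2.3 mm yaw -0.0119 from [477.4 299.7 227.3] w 0.088 t 33.65
```

Request:
{"api": "jog_arm", "payload": {
  "plan": [
    {"tx": 0.015, "ty": 0.03, "tz": 0.0, "yaw": 0.0},
    {"tx": 0.04, "ty": 0.08, "tz": 0.0, "yaw": 0.0},
    {"tx": 0.065, "ty": 0.13, "tz": 0.0, "yaw": 0.0},
    {"tx": 0.09, "ty": 0.18, "tz": 0.0, "yaw": 0.0},
    {"tx": 0.115, "ty": 0.23, "tz": 0.0, "yaw": 0.0},
    {"tx": 0.14, "ty": 0.28, "tz": 0.0, "yaw": 0.0},
    {"tx": 0.16, "ty": 0.32, "tz": 0.0, "yaw": 0.0},
    {"tx": 0.175, "ty": 0.35, "tz": 0.0, "yaw": 0.0}
  ]
}}

```text
time: 34.65
position: [683.5, -35.2, 227.3]
tcp_rot: [3.141, 0.002, 0.087]
wrist_force: [0.5, -0.5, -5.4]
opening: 56.2
gripper_force: 30.0
```

Request:
{"api": "jog_arm", "payload": {
  "plan": [
    {"tx": 0.01, "ty": 0.025, "tz": 0.0, "yaw": 0.0},
    {"tx": 0.017, "ty": 0.04, "tz": 0.005, "yaw": -0.005},
    {"tx": 0.021, "ty": 0.046, "tz": 0.02, "yaw": -0.01},
    {"tx": 0.021, "ty": 0.046, "tz": 0.04, "yaw": -0.012},
    {"tx": 0.021, "ty": 0.046, "tz": 0.06, "yaw": -0.012},
    {"tx": 0.021, "ty": 0.046, "tz": 0.072, "yaw": -0.012},
    {"tx": 0.021, "ty": 0.046, "tz": 0.077, "yaw": -0.012},
    {"tx": 0.021, "ty": 0.046, "tz": 0.077, "yaw": -0.012}
  ]
}}

```text
time: 35.65
position: [707.9, -76.8, 151.4]
tcp_rot: [3.141, 0.0, 0.101]
wrist_force: [-0.3, 0.2, -4.9]
opening: 56.3
gripper_force: 30.0
```

```bash
python3 watch.py 6; python3 -c "
from h import *
from cell import r
delta(708,-77,148.5,0.1)
print(r.sense()['tcp_rot'])
for n in ('scene','top'):
    d=r.get_image(n);cv2.imwrite(f'pics/{n}2.png',d['image']);np.savez(f'{n}2.npz',**d)
"
```

```text
35.65 Fx -0.25 Fy -0.20 Fz -4.87 | Mx -0.071 My -0.028 Mz 0.005 [707.9 -76.8 151.4] open 56.3 grip 30.0
35.70 Fx 0.65 Fy -0.08 Fz -5.14 | Mx -0.148 My -0.024 Mz 0.066 [708.2 -77.  152. ] open 56.1 grip 30.0
35.75 Fx -0.46 Fy -0.35 Fz -5.27 | Mx -0.014 My -0.043 Mz -0.001 [708.3 -77.  152.3] open 55.8 grip 30.0
35.80 Fx 0.73 Fy 0.46 Fz -5.50 | Mx -0.048 My -0.013 Mz 0.015 [708.3 -77.1 152.4] open 55.6 grip 30.0
35.85 Fx 0.10 Fy 0.72 Fz -5.35 | Mx -0.047 My -0.059 Mz -0.021 [708.2 -77.1 152.4] open 55.9 grip 30.0
35.90 Fx 0.72 Fy 0.20 Fz -6.14 | Mx -0.072 My -0.053 Mz 0.018 [708.1 -77.1 152.3] open 55.9 grip 30.0
tx -0.0 ty -0.1 tz 3.7 mm yaw 0.0002 from [708.1 -77.1 152.2] w 0.100 t 35.95
[-3.14156663e+00 -1.03199839e-03  1.00176229e-01]
```

View pics/scene2.png

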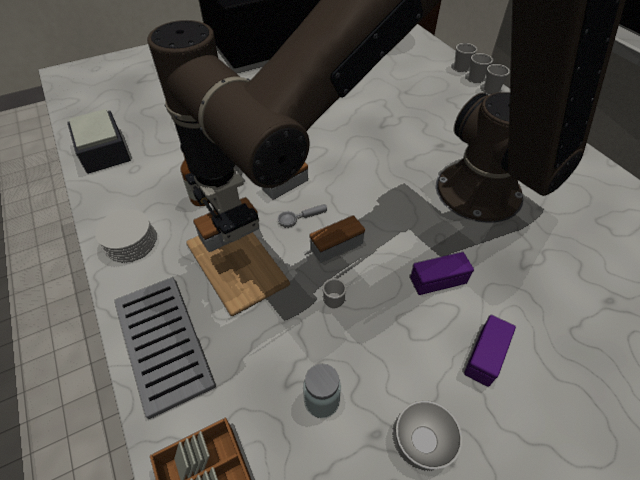

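View pics/top2.png

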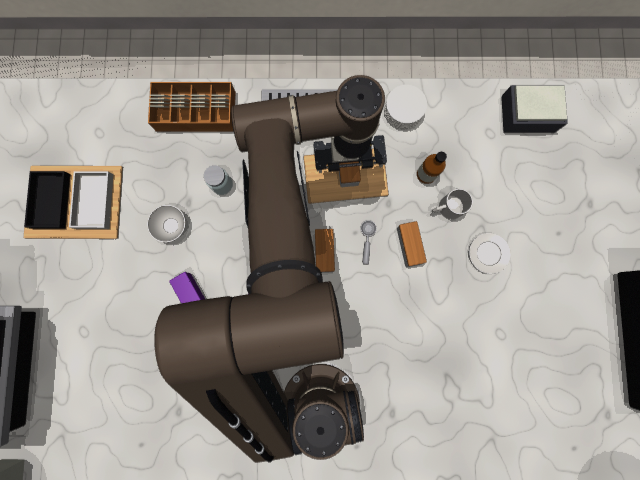

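The scene view shows the tin held level over the board at about (228,222). The top view shows the middle tin (325,250) and right tin (411,244) in their places and the other objects undisturbed. I'll trim the height and hand in.

Request:
{"api": "jog_arm", "payload": {
  "plan": [
    {"tx": 0.0, "ty": 0.0, "tz": 0.002, "yaw": 0.0},
    {"tx": 0.0, "ty": 0.0, "tz": 0.003, "yaw": 0.0},
    {"tx": 0.0, "ty": 0.0, "tz": 0.003, "yaw": 0.0},
    {"tx": 0.0, "ty": 0.0, "tz": 0.003, "yaw": 0.0}
  ]
}}

```text
time: 36.55
position: [707.8, -77.2, 148.5]
tcp_rot: [3.142, 0.0, 0.1]
wrist_force: [0.3, 0.6, -4.9]
opening: 55.6
gripper_force: 30.0
```

```bash
python3 watch.py 2; python3 -c "
from cell import r
print(r.sign_off())"
```

```text
36.55 Fx 0.35 Fy -0.61 Fz -4.91 | Mx -0.070 My -0.019 Mz -0.006 [707.8 -77.2 148.5] open 55.6 grip 30.0
36.60 Fx 0.49 Fy -0.45 Fz -5.92 | Mx -0.044 My -0.039 Mz 0.000 [707.8 -77.2 148.5] open 55.9 grip 30.0
the job is handed in; nothing more can be done
None
```

The left tin is the one that rattles: I handed the job in at about 37 s with it held level about 10 cm above the middle of the board, and the middle and right tins back in their places.

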